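# Isolate, index and re-energise a battery charging carousel

## Robot

A 6-joint arm with a two-finger parallel gripper is mounted at the origin on the work surface. World frame = base frame: x ahead of the robot, y to its left, z up, the work surface at z = 0. Lengths are in m, angles in rad, forces in N, time in s.
With the tool pointing down it reaches from about 0.325 to 0.875 m from the base axis. Payload 4.4 kg.
Tool frame: the origin (TCP) lies at the very end of the fingers, on their centre line; the grasp point (between the pads) lies 19 mm behind it (manip.grip_depth is the distance from the TCP to the grasp point, in m); z points along the fingers, x is the direction in which the jaws open and shut, and the axes are right-handed (so a half turn about z gives the same grasp; the last joint's range is limited). The gripper opens to 85 mm and grips with 20 to 120 N. Pads are 22 mm wide; open, the fingers measure 114 mm over their backs; the gripper's body (76 mm by 85 mm) begins 54 mm behind the grasp point. The pads swing forward as they close: fully open they stand 13 mm farther back than shut.
Start: joints at [-1.254, 0.207, 1.542, -0, 1.393, -0.15], TCP at [0.259, -0.513, 0.231] pointing down, gripper open.
Joint ranges: [-2.73, 2.73], [-0.86, 2.22], [0.23, 2.46], [-1.11, 4.25], [0.08, 2.63], [-2.82, 2.82]. Speed limits (rad/s): [2.79, 2.79, 3.14, 3.14, 3.14, 3.14].

## Interface

Orientations are given as [roll, pitch, yaw] about the fixed x, y, z axes, in that order (R = Rz(yaw) Ry(pitch) Rx(roll)).
In Python, from workcell import manip gives the robot as it stands.
- The arm moves only by the tool apply_moves, never from a script. Its argument "series" is a list of rows, each an object with "dr": the turn, a rotation vector about the tool's x, y, z in rad, a list of three; "xyz": the shift along the tool's x, y, z in mm, a list of three; "grip": the closure in counts, from 0 (fully open) to 255 (shut). In form: [{"dr": [rx, ry, rz], "xyz": [x, y, z], "grip": grip}, ...]. A call has 1 to 20 rows; each row shifts and turns the commanded pose from where the row before left it, along the tool's axes as they then stand; what a row does not reach is not made up. A row lasts 1/10 s, in which the tool goes at most 50 mm and 8.59 degrees, less where a joint would pass 70% of its speed; a pose out of reach is approached as far as the arm can. A call with a gripper value outside its range is refused whole. The fingers move at their own pace and stop on an object; "force" is the grip in N (left out, the last holds). Time passes only in rows, so rows that do not move let the fingers close. It gives the time, the measured TCP pose, the force and the opening at its end, in the units of the state.
- manip.observe(): the state, without advancing time (a new reading comes with each control period).
- manip.camera(name): name is "scene" or "top" or "wrist"; returns a dict with "color" (420x560x3 uint8, red, green, blue), "fovy" (degrees; the focal length in pixels is half the picture's height over the tangent of half this angle, whatever the lens; pixels are square), "cx", "cy" (the principal point, pixels), "rvec" (rotation vector, rad) and "tvec" (3), from world to camera coordinates, as OpenCV has them; the wrist camera has in their place "T_tool_cam" (4x4, takes a point from camera to tool coordinates, whose origin is the TCP and whose axes are the tool frame's). Camera axes: x right, y down, z forward; pixel columns grow to the right and rows downward; lengths in m; the calibration is good to about 2 mm. A picture is of the moment at which its call begins: read the wrist's pose just before it. There is no depth.
- manip.close_job(): hands the job in, once; it reports no verdict.
The state is a dict: "time_s": time; "joint_positions": joint angles; "qvel": joint speeds; "joint_torque": joint torques, N m; "position": TCP position; "ee_rot": TCP orientation; "wrist_force": force on the tool from outside, world axes, zero at the start; "wrist_torque": the same for the moment, N m; "width": opening from 0.0 (shut) to 1.0 (fully open).
Only numpy, scipy, OpenCV 4.12 (cv2) and the standard library are available. Lean on these libraries where they do the work, as an engineer would, in place of code of your own. Each camera call takes 0.05 s, during which the arm holds its last target.

## Task

Bring the tall battery pack to the charger: turn the loose-fitting handle on the sloping switch box until its dial has clicked three times, from charge to off (nose at the long rib, not on past it to discharge), then, with it off, turn the carousel a quarter turn anticlockwise seen from above until it clicks home with the tall pack in front of the contact block. Finally turn the switch back until its dial clicks home at charge. Only turn the carousel while the switch is off, and leave the loose things around it where they are.

Things in the scene. Friction and masses are not known exactly. Their poses are not given: they have to be found in the camera images.
- switchbox: Grey sheet-metal switch box fixed to the bench, 200 mm deep (x) by 160 wide (y), 50 mm high at its front edge and 165 at the back; origin at the centre of its underside. Its aluminium top face slopes 30 degrees, looking up and towards the box's own -x (the robot's side). The rotary switch stands at the middle of that face.
- dial (a joint): Switch dial: grey disc 80 mm across with a steel nose 56 mm from its axis, under the bar. Grows clockwise looking onto the face. Spring clicks every 0.35: 0 = charge (nose left of up-slope, seen from the robot), 0.35 and 0.7 = between, 1.05 = off (third click, nose straight up-slope at the long rib), 1.4 = discharge. Each click takes 0.5 N m; it snaps to the nearest.
- bar_grip (a point): On the turning axis inside the black bar that turns the dial: 16 mm below the bar's top, 45 mm above the face. x: along the bar; z: out of the face. Bar 100 by 20 mm, 36 mm high. Its coupling is worn: it swings freely about 0.2 rad either way relative to the dial before it drives it, and rests anywhere in that play, so its own angle does not tell the dial's. Dial top 27 mm below.
- station: Grey base of the carousel, fixed to the bench: round, 230 mm across, 20 mm high, with a contact block at its own +x side (26 by 80 mm, top 78 mm above the bench, its inner face 134 mm from the axis). Origin at the centre of its underside, on the turning axis, which is vertical.
- carousel (a joint): Carousel, growing anticlockwise seen from above. Spring clicks: 0 = as found, a low pack at the contacts; 1.571 = a quarter turn on, the tall pack at the contacts; 3.142 = a half turn, too far. Left in between, it rolls to a click; tipping points about 0.79 and 2.36. Turning it out of a click takes about 0.6 N m.
- post_grip (a point): Centre line of the black grip of the carousel's upright turning post, 110 mm above the bench. The grip is 24 mm across, from 88 to 126 mm above the bench. The post stands 95 mm from the axis, at 135 degrees in the station's frame as found. The aluminium disc is 250 mm across, its top 34 mm above the bench; all else on it is lower than 88 mm.
- tall_pack (a point): Top of the tall black battery pack held in its bay on the carousel (55 by 70 mm, top 83 mm above the bench); the two low packs are 65 mm high and the fourth bay is empty. It turns with the carousel, 84.5 mm from its axis.
- contacts (a point): Middle of the contact block's inner face, where the pack at the station's +x side meets its contacts, 52 mm above the bench.
- tape: Bystander: grey roll of tape lying flat, 70 mm across, 40 mm high; origin at the centre of its underside.
- screwdriver: Bystander: black-handled screwdriver, 200 mm long, lying along its x axis; origin under its middle.
- carton: Bystander: closed cardboard carton, 80 by 120 by 70 mm high; origin at the centre of its underside.
- drill: Bystander: red cordless drill standing on its battery foot (70 by 110 mm), 175 mm high; origin at the centre of its underside.

How it is judged:
On the way, in this order (a step that is already met when the one before it is completed fails the run):
1. the dial is at off (1.05 rad, within 0.12) while the carousel is still in its starting click (below 0.2 rad) (value of joint dial between 0.93 and 1.17 rad and value of joint carousel below 0.2 rad), for 0.2 s.
2. with the dial still at off (1.05 rad, within 0.12), the carousel is home in its next click (1.57 rad, within 0.08) (value of joint carousel between 1.49 and 1.65 rad and value of joint dial between 0.93 and 1.17 rad), for 0.2 s.
At the end, for the whole second after the job is handed in: The dial is back at charge (within 0.12 rad of 0) and the carousel is home one quarter turn on (1.57 rad within 0.08, tall pack at the contact block), both at rest, and each loose bystander is within 40 mm of where it began (value of joint carousel between 1.49 and 1.65 rad and value of joint dial between -0.12 and 0.12 rad and velocity of joint dial between -0.1 and 0.1 rad/s and velocity of joint carousel between -0.1 and 0.1 rad/s and distance of each of tape, screwdriver, carton, drill from where it was at the start of the episode below 0.04 m); the robot touches nothing.
It fails at once if the carousel is turned between its clicks (0.25 to 1.3 rad) while the dial is not at off (over 0.25 rad away from 1.05) (value of joint carousel between 0.25 and 1.3 rad and (value of joint dial below 0.8 rad or value of joint dial above 1.3 rad)).
It fails at once if the dial is turned past off, over the tipping point to discharge (beyond 1.3 rad) (value of joint dial above 1.3 rad).
It fails at once if a loose bystander is moved by more than 40 mm (distance of any of tape, screwdriver, carton, drill from where it was at the start of the episode above 0.04 m).
It also fails if it takes over 67 s, if anything falls off the work surface, if the arm or the gripper's body presses on something with over 40 N, if the wrist force passes 120 N, or if a joint passes its speed limit or range.

## Working session

There is one attempt and no reset: what is moved stays moved. The work goes in short steps, Python scripts to look and compute and a tool call to move; the robot and the scene stay as the last step left them, time stands still between calls to the robot, and variables do not carry over. Pictures are saved under pics/ and viewed, and the job is handed in when it is done.

Besides the shell and the picture viewer there is one more tool, called after "Emit:" as name(argument=value, ...) on one line, values as JSON. apply_moves: Moves the arm, as the interface text tells. Its arguments: {"type":"object","properties":{"series":{"type":"array"},"force":{"type":"number"}},"required":["series"]}

```bash
ls; mkdir -p pics; python3 - <<'E'
from workcell import manip
import cv2,json
print(manip.observe())
for n in ["scene","top","wrist"]:
    c=manip.camera(n)
    cv2.imwrite(f"pics/{n}0.png",c["color"][:,:,::-1])
    print(n,{k:v for k,v in c.items() if k!="color"})
E
```

```text
pics
{'time_s': 0.0, 'joint_positions': array([-1.25347763e+00,  2.07435860e-01,  1.54296785e+00, -6.88121190e-06,
        1.39346880e+00, -1.50529467e-01]), 'qvel': array([-0.00121488, -0.0004211 , -0.00036451,  0.00144122, -0.00165324,
        0.00014002]), 'joint_torque': array([ 6.39551981e-04, -3.83029032e+01, -2.91597855e+01, -4.23900121e-05,
        1.04674150e-02, -1.43104711e-05]), 'position': array([ 0.259041  , -0.51250085,  0.23011015]), 'ee_rot': array([-3.14125746e+00,  2.25509377e-03, -1.10294657e+00]), 'wrist_force': array([ 0.01933684,  0.23297305, -0.25549679]), 'wrist_torque': array([-0.03403213,  0.06598589, -0.04851043]), 'width': 0.9990406556683972}
scene {'fovy': 43.6103858224379, 'cx': 270.8405868614359, 'cy': 212.3127563928325, 'rvec': array([ 2.38734629,  0.69240967, -0.21812363]), 'tvec': array([-0.48951673, -0.16572429,  1.79245465])}
top {'fovy': 49.082285570979984, 'cx': 275.01577737916455, 'cy': 189.7749934243303, 'rvec': array([ 2.15656788, -2.18773184,  0.14982902]), 'tvec': array([-0.01630786,  0.58186225,  1.38551246])}
wrist {'fovy': 68.0342252330974, 'cx': 283.8769409905402, 'cy': 210.2034548717319, 'T_tool_cam': array([[ 9.99998851e-01, -1.42649769e-03, -5.13879949e-04,
        -1.87377293e-04],
       [ 1.51490130e-03,  9.54198830e-01,  2.99169345e-01,
        -7.62268878e-02],
       [ 6.35792665e-05, -2.99169780e-01,  9.54199895e-01,
        -1.42770784e-01],
       [ 0.00000000e+00,  0.00000000e+00,  0.00000000e+00,
         1.00000000e+00]])}
```

View pics/scene0.png

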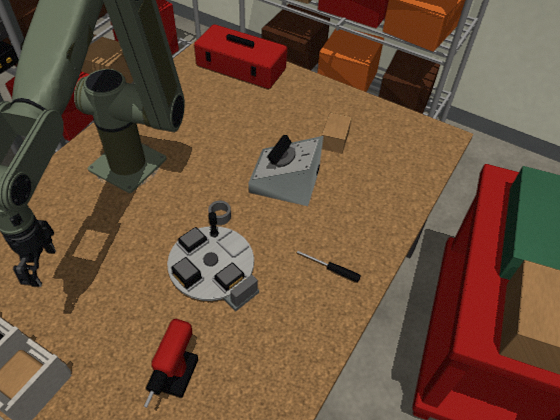

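View pics/top0.png

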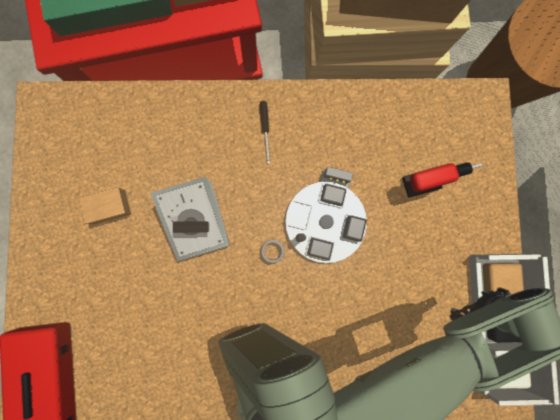

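View pics/wrist0.png

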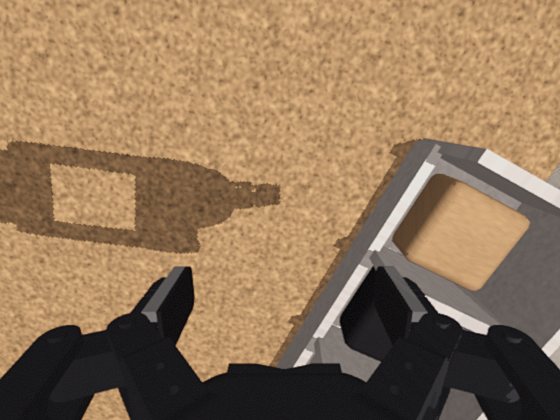

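Top view: switch box around (190,220), carousel hub (326,222), post (300,238), tape (271,252), contact block (338,175). Next I'll zoom in and measure these.

```bash
cat > h.py <<'E'
import numpy as np,cv2
from scipy.spatial.transform import Rotation as R
from workcell import manip
def K(c):
    f=210/np.tan(np.radians(c["fovy"])/2); return np.array([[f,0,c["cx"]],[0,f,c["cy"]],[0,0,1.]])
def ext(c,obs=None):
    if "rvec" in c: return cv2.Rodrigues(np.array(c["rvec"]))[0],np.array(c["tvec"])
    Tt=np.eye(4);Tt[:3,:3]=R.from_euler('xyz',obs["ee_rot"]).as_matrix();Tt[:3,3]=obs["position"]
    W=np.linalg.inv(Tt@c["T_tool_cam"]);return W[:3,:3],W[:3,3]
def ray(c,uv,obs=None):
    Rm,t=ext(c,obs);d=Rm.T@np.linalg.inv(K(c))@np.array([uv[0],uv[1],1.]);return -Rm.T@t,d/np.linalg.norm(d)
def onz(c,uv,z,obs=None):
    o,d=ray(c,uv,obs);return o+d*(z-o[2])/d[2]
def onplane(c,uv,p,n,obs=None):
    o,d=ray(c,uv,obs);return o+d*((p-o)@n)/(d@n)
def proj(c,P,obs=None):
    Rm,t=ext(c,obs);return cv2.projectPoints(np.atleast_2d(P).astype(float),cv2.Rodrigues(Rm)[0],t,K(c),None)[0][:,0]
E
python3 - <<'E'
import cv2
a=cv2.imread("pics/top0.png")
cv2.imwrite("pics/top0a.png",cv2.resize(a[165:275,140:250],None,fx=5.4,fy=5.4,interpolation=cv2.INTER_CUBIC))
cv2.imwrite("pics/top0b.png",cv2.resize(a[160:275,255:375],None,fx=5,fy=5,interpolation=cv2.INTER_CUBIC))
E
```

```text
(no output)
```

View pics/top0a.png

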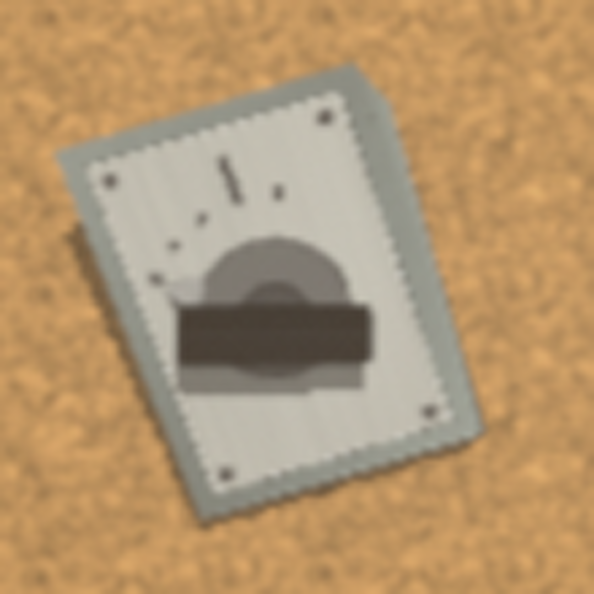

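View pics/top0b.png

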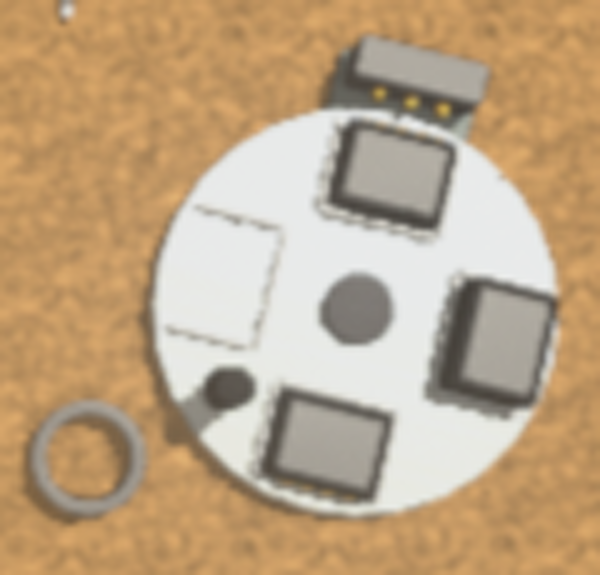

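```bash
cat > m1.py <<'E'
from h import *
c=manip.camera("top")
A=lambda p:(np.array(p)/5.4+[140,165]-0.4)
B=lambda p:(np.array(p)/5+[255,160]-0.4)
fl,fr=[onz(c,A(p),.05)[:2] for p in [(207,522),(482,432)]]
bl,br=[onz(c,A(p),.165)[:2] for p in [(58,152),(352,66)]]
print(fl,fr,bl,br)
ctr=(fl+fr+bl+br)/4
e=(bl+br-fl-fr);print("box ctr",ctr,"len",np.linalg.norm(e)/2,"yaw x",np.arctan2(e[1],e[0]), "w",np.linalg.norm(fl-fr),np.linalg.norm(bl-br), "yaw y",[np.arctan2(*( -(d))[[0,1]]*[1,1]) if 0 else np.arctan2(-d[0],d[1]) for d in (fl-fr,bl-br)])
# carousel
a=c["color"];hub=onz(c,B((357,309)),.034)
for nm,p,z in [("hub",(357,309),.036),("discL",(152,309),.034),("discR",(560,309),.034),("discT",(357,106),.034),("discB",(357,517),.034),("post",(229,387),.126),("tall",(511,343),.083),("block1",(362,62),.078),("block2",(480,96),.078)]:
    print(nm,onz(c,B(p),z)[:2])
E
python3 m1.py
```

```text
[0.36879741 0.26874189] [0.41580164 0.11691849] [0.5625873  0.32525457] [0.60543742 0.17442032]
box ctr [0.48815594 0.22133382] len 0.20000909791856497 yaw x 0.2890307543424512 w 0.15893314030658814 0.15680274856786064 yaw y [np.float64(0.3002389457632702), np.float64(0.27679502676976797)]
hub [ 0.48172629 -0.17933759]
discL [ 0.48365194 -0.05371568]
discR [ 0.47999236 -0.30473734]
discT [ 0.60749233 -0.18317616]
discB [ 0.35567874 -0.17601828]
post [ 0.43427866 -0.09285709]
tall [ 0.45816558 -0.26394094]
block1 [ 0.62826569 -0.180986  ]
block2 [ 0.60670999 -0.25157854]
```

```bash
cat >> h.py <<'E'
from scipy.linalg import logm,expm
def pose(o=None):
    o=o or manip.observe();T=np.eye(4);T[:3,:3]=R.from_euler('xyz',o["ee_rot"]).as_matrix();T[:3,3]=o["position"];return T
def mk(p,x,z):
    x=np.array(x,float);z=np.array(z,float);x-=z*(x@z);x/=np.linalg.norm(x);T=np.eye(4);T[:3,:3]=np.c_[x,np.cross(z,x),z];T[:3,3]=p;return T
def plan(Tt,N,T0=None):
    T0=pose() if T0 is None else T0
    r=np.linalg.inv(T0)@Tt
    print("rel rotvec",R.from_matrix(r[:3,:3]).as_rotvec().round(4),"xyz mm",(r[:3,3]*1000).round(1))
    S=expm(logm(r).real/N)
    print(N,"rows dr",R.from_matrix(S[:3,:3]).as_rotvec().round(4),"xyz",(S[:3,3]*1000).round(2))
    T=T0
    for i in range(N):
        T=T@S
        if i%4==3:print("  ",T[:3,3].round(3),end="")
    print()
def rows(dr,xyz,N,T0): # end pose
    for i in range(N):
        S=np.eye(4);S[:3,:3]=R.from_rotvec(dr).as_matrix();S[:3,3]=np.array(xyz)/1000;T0=T0@S
    return T0
yaw=0.289;cy,sy=np.cos(yaw),np.sin(yaw);C=np.array([.488,.2213,.1075])
s3,c3=.5,np.sqrt(3)/2
n=np.array([-s3*cy,-s3*sy,c3]);u=np.array([c3*cy,c3*sy,s3]);v=np.array([-sy,cy,0])
BG=C+.045*n
def ang(a): return np.cos(a)*u+np.sin(a)*v   # anticlockwise from up-slope
E
python3 - <<'E'
from h import *
c=manip.camera("top")
A=lambda p:(np.array(p)/5.4+[140,165]-0.4)
for nm,p,h in [("barL",(178,306),.061),("barR",(373,306),.061),("barL2",(180,362),.061),("barR2",(373,362),.061),("nose",(170,290),.01),("dialtop",(275,238),.015)]:
    q=onplane(c,A(p),C+h*n,n)-C; print(nm,(q@u*1000).round(1),(q@v*1000).round(1),(q@n*1000).round(1))
T=mk(BG+.15*n,ang(-.3),-n); plan(T,20)
T1=pose();T1[2,3]+=.1; 
E
```

```text
barL 40.9 38.7 61.0
barR 8.5 -53.4 61.0
barL2 10.7 48.3 61.0
barR2 -22.1 -43.6 61.0
nose 28.3 49.3 10.0
dialtop 41.2 -12.3 15.0
rel rotvec [ 0.4111  0.3655 -1.0662] xyz mm [-569.5 -439.4  -45. ]
20 rows dr [ 0.0206  0.0183 -0.0533] xyz [-14.41 -35.06  -1.31]
   [ 0.348 -0.391  0.238]   [ 0.409 -0.252  0.251]   [ 0.437 -0.104  0.263]   [0.432 0.047 0.273]   [0.395 0.194 0.276]
```

Emit:
apply_moves(series=[{"dr": [0.0206, 0.0183, -0.0533], "xyz": [-14.4, -35.1, -1.3], "grip": 0}, {"dr": [0.0206, 0.0183, -0.0533], "xyz": [-14.4, -35.1, -1.3], "grip": 0}, {"dr": [0.0206, 0.0183, -0.0533], "xyz": [-14.4, -35.1, -1.3], "grip": 0}, {"dr": [0.0206, 0.0183, -0.0533], "xyz": [-14.4, -35.1, -1.3], "grip": 0}, {"dr": [0.0206, 0.0183, -0.0533], "xyz": [-14.4, -35.1, -1.3], "grip": 0}, {"dr": [0.0206, 0.0183, -0.0533], "xyz": [-14.4, -35.1, -1.3], "grip": 0}, {"dr": [0.0206, 0.0183, -0.0533], "xyz": [-14.4, -35.1, -1.3], "grip": 0}, {"dr": [0.0206, 0.0183, -0.0533], "xyz": [-14.4, -35.1, -1.3], "grip": 0}, {"dr": [0.0206, 0.0183, -0.0533], "xyz": [-14.4, -35.1, -1.3], "grip": 0}, {"dr": [0.0206, 0.0183, -0.0533], "xyz": [-14.4, -35.1, -1.3], "grip": 0}, {"dr": [0.0206, 0.0183, -0.0533], "xyz": [-14.4, -35.1, -1.3], "grip": 0}, {"dr": [0.0206, 0.0183, -0.0533], "xyz": [-14.4, -35.1, -1.3], "grip": 0}, {"dr": [0.0206, 0.0183, -0.0533], "xyz": [-14.4, -35.1, -1.3], "grip": 0}, {"dr": [0.0206, 0.0183, -0.0533], "xyz": [-14.4, -35.1, -1.3], "grip": 0}, {"dr": [0.0206, 0.0183, -0.0533], "xyz": [-14.4, -35.1, -1.3], "grip": 0}, {"dr": [0.0206, 0.0183, -0.0533], "xyz": [-14.4, -35.1, -1.3], "grip": 0}, {"dr": [0.0206, 0.0183, -0.0533], "xyz": [-14.4, -35.1, -1.3], "grip": 0}, {"dr": [0.0206, 0.0183, -0.0533], "xyz": [-14.4, -35.1, -1.3], "grip": 0}, {"dr": [0.0206, 0.0183, -0.0533], "xyz": [-14.4, -35.1, -1.3], "grip": 0}, {"dr": [0.0206, 0.0183, -0.0533], "xyz": [-14.4, -35.1, -1.3], "grip": 0}])

```text
time_s: 2.25
position: [0.3946, 0.195, 0.2767]
ee_rot: [-2.973, -0.501, -0.052]
wrist_force: [1.0, 0.0, -0.2]
width: 0.994
```

```bash
python3 - <<'E'
from h import *
T=mk(BG+.15*n,ang(-.3),-n); plan(T,1)
o=manip.observe();c=manip.camera("wrist");np.save("o1.npy",np.r_[o["position"],o["ee_rot"]])
print(o["time_s"],o["joint_positions"].round(3))
cv2.imwrite("pics/w1.png",c["color"][:,:,::-1])
E
```

```text
rel rotvec [-0.0008 -0.003   0.0022] xyz mm [-0.1  1.5 -0. ]
1 rows dr [-0.0008 -0.003   0.0022] xyz [-0.14  1.49 -0.01]

2.25 [ 0.246 -0.504  2.15   0.026  0.969  0.246]
```

View pics/w1.png

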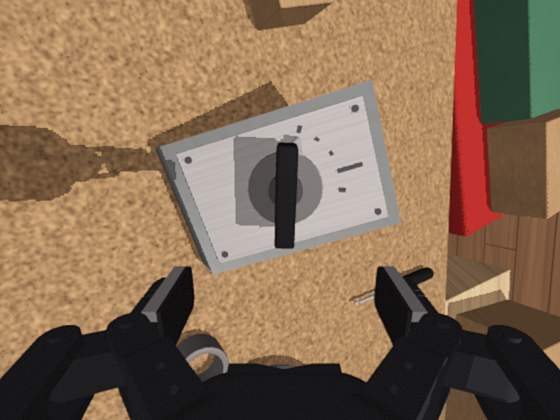

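```bash
cat > m2.py <<'E'
from h import *
o={};a=np.load("o1.npy");o["position"]=a[:3];o["ee_rot"]=a[3:]
c=manip.camera("wrist")
im=cv2.imread("pics/w1.png")
cv2.imwrite("pics/w1z.png",cv2.resize(im[70:280,150:410],None,fx=3,fy=2.8,interpolation=cv2.INTER_CUBIC))
f=lambda p,h:(lambda q:np.array([q@u,q@v])*1000)(onplane(c,p,C+h*n,n,o)-C)
S=[f(p,0) for p in [(188,160),(355,108),(378,211),(225,254)]]
print("screws",np.round(S,1),"mean",np.mean(S,0))
e=S[1]-S[0]+S[2]-S[3];print("angle vs u",np.arctan2(e[1],e[0]))
Bc=[f(p,.061) for p in [(277,143),(297,143),(296,248),(275,248)]]
print("bar",np.round(Bc,1),np.mean(Bc,0));e=Bc[0]-Bc[3]+Bc[1]-Bc[2];print("bar ang",np.arctan2(e[1],e[0]))
print("long rib",f((337,170),0),f((362,164),0),"nose",f((291,136),.01))
E
python3 m2.py
```

```text
screws [[-90.1  58.2]
 [ 95.   57.1]
 [ 94.4 -59.5]
 [-90.8 -58.3]] mean [ 2.12498577 -0.59384582]
angle vs u -0.006120044842145651
bar [[ 10.1  52. ]
 [ 26.8  46.9]
 [ -2.4 -48.7]
 [-21.9 -42.7]] [3.14554373 1.88701081]
bar ang 1.2601035547219008
long rib [6.13455224e+01 4.13764767e-02] [88.96934709 -1.61060339] nose [23.66065981 50.36562387]
```

View pics/w1z.png

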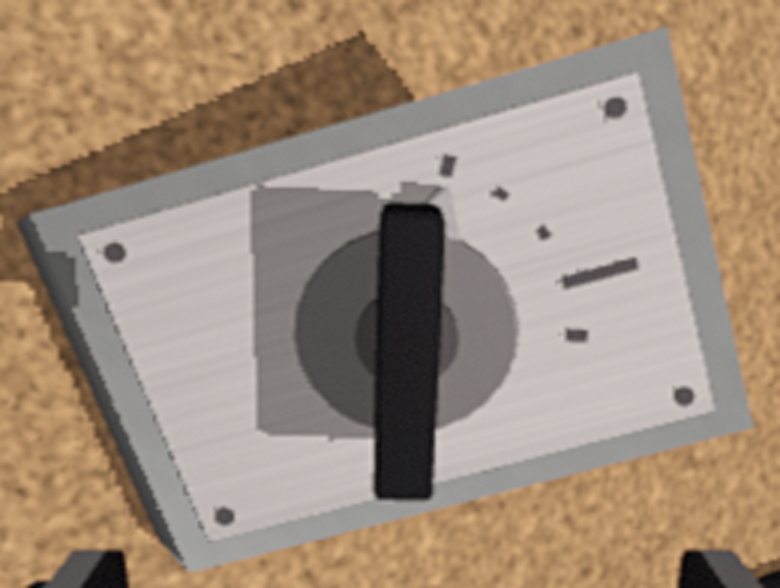

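```bash
cat >> h.py <<'E'
C=C+.0025*u+.0005*v; BG=C+.045*n
E
python3 - <<'E'
from h import *
T=mk(BG-.017*n,ang(1.255-np.pi/2),-n); plan(T,6)
E
```

```text
rel rotvec [-0.0047  0.0012  0.0237] xyz mm [  4.8   3.6 166.7]
6 rows dr [-0.0008  0.0002  0.004 ] xyz [ 0.8   0.54 27.79]
   [0.448 0.212 0.181]
```

Emit:
apply_moves(series=[{"dr": [-0.001, 0, 0.003], "xyz": [1, 0.7, 25], "grip": 0}, {"dr": [-0.001, 0, 0.003], "xyz": [1, 0.7, 25], "grip": 0}, {"dr": [-0.001, 0, 0.004], "xyz": [1, 0.6, 25], "grip": 0}, {"dr": [-0.001, 0, 0.004], "xyz": [0.8, 0.6, 25], "grip": 0}, {"dr": [-0.001, 0, 0.003], "xyz": [0.5, 0.5, 25], "grip": 0}, {"dr": [0, 0.001, 0.003], "xyz": [0.5, 0.5, 25], "grip": 0}, {"dr": [0, 0, 0.003], "xyz": [0, 0, 16.7], "grip": 0}, {"dr": [0, 0, 0], "xyz": [0, 0, 0], "grip": 0}])

```text
time_s: 3.15
position: [0.4789, 0.2117, 0.1309]
ee_rot: [-2.968, -0.491, -0.081]
wrist_force: [-0.7, -0.1, -0.4]
width: 1.001
```

```bash
python3 - <<'E'
from h import *
T=mk(BG-.017*n,ang(1.255-np.pi/2),-n); plan(T,1)
o=manip.observe();c=manip.camera("wrist")
print(o["time_s"],o["joint_positions"].round(3),o["wrist_force"].round(1))
cv2.imwrite("pics/w2.png",c["color"][:,:,::-1])
E
```

```text
rel rotvec [ 0.008   0.0029 -0.0084] xyz mm [-1.5 -6.9 -2.1]
1 rows dr [ 0.008   0.0029 -0.0084] xyz [-1.54 -6.93 -2.07]

3.15 [ 0.24  -0.058  2.153  0.035  0.529  0.252] [-0.7 -0.1 -0.4]
```

View pics/w2.png

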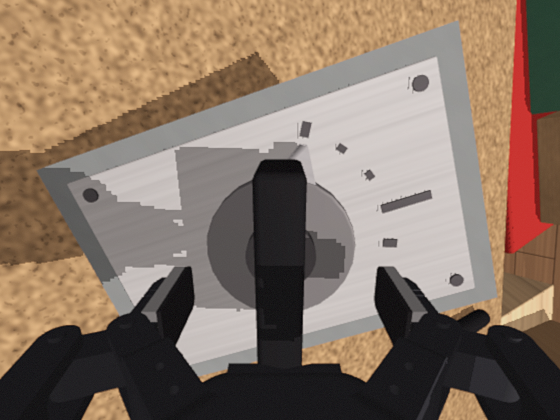

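Emit:
apply_moves(series=[{"dr": [0.004, 0.0015, -0.004], "xyz": [-0.8, -3.5, -1], "grip": 0}, {"dr": [0.004, 0.0015, -0.004], "xyz": [-0.8, -3.5, -1], "grip": 0}, {"dr": [0, 0, 0], "xyz": [0, 0, 0], "grip": 0}])

```text
time_s: 3.5
position: [0.4775, 0.2203, 0.1371]
ee_rot: [-2.961, -0.503, -0.071]
wrist_force: [0.3, 0.0, -0.1]
width: 0.999
```

```bash
python3 - <<'E'
from h import *
T=mk(BG-.017*n,ang(1.255-np.pi/2),-n); plan(T,1)
E
```

```text
rel rotvec [-0.0037 -0.0076  0.0018] xyz mm [-2.8  2.5  2.8]
1 rows dr [-0.0037 -0.0076  0.0018] xyz [-2.75  2.48  2.8 ]
```

Emit:
apply_moves(series=[{"dr": [0, 0, 0], "xyz": [0, 0, 0], "grip": 0}])

```text
time_s: 3.6
position: [0.4774, 0.2201, 0.1367]
ee_rot: [-2.961, -0.502, -0.071]
wrist_force: [-0.6, 0.4, -0.0]
width: 1.003
```

```bash
python3 - <<'E'
from h import *
T=mk(BG-.017*n,ang(1.255-np.pi/2),-n); plan(T,1)
manip.camera("top");plan(T,1)
manip.camera("top");plan(T,1)
E
```

```text
rel rotvec [-0.0033 -0.0069  0.0017] xyz mm [-2.5  2.3  2.5]
1 rows dr [-0.0033 -0.0069  0.0017] xyz [-2.45  2.26  2.51]

rel rotvec [-0.0032 -0.0066  0.0017] xyz mm [-2.3  2.2  2.4]
1 rows dr [-0.0032 -0.0066  0.0017] xyz [-2.31  2.16  2.36]

rel rotvec [-0.003  -0.0062  0.0015] xyz mm [-2.2  2.1  2.2]
1 rows dr [-0.003  -0.0062  0.0015] xyz [-2.18  2.06  2.22]
```

Emit:
apply_moves(series=[{"dr": [-0.002, -0.004, 0.001], "xyz": [-1.5, 1.7, 1.5], "grip": 0}, {"dr": [0, 0, 0], "xyz": [0, 0, 0], "grip": 0}, {"dr": [0, 0, 0], "xyz": [0, 0, 0], "grip": 0}])

```text
time_s: 4.0
position: [0.4766, 0.2184, 0.1332]
ee_rot: [-2.964, -0.496, -0.072]
wrist_force: [-0.2, 0.4, -0.9]
width: 1.002
```

```bash
python3 - <<'E'
from h import *
T=mk(BG-.017*n,ang(1.255-np.pi/2),-n); plan(T,1)
o=manip.observe()
c=manip.camera("wrist")
cv2.imwrite("pics/w3.png",c["color"][:,:,::-1])
f=lambda p,h:(lambda q:np.array([q@u,q@v])*1000)(onplane(c,p,C+h*n,n,o)-C)
print(proj(c,[BG+.016*n,C+.018*n,C+.0925*u+.058*v,C+.0925*u-.058*v,C-.0925*u+.058*v],o).round(0))
E
```

```text
rel rotvec [-0.0004 -0.0009  0.0001] xyz mm [-0.1 -0.   0.2]
1 rows dr [-0.0004 -0.0009  0.0001] xyz [-0.14 -0.01  0.16]

[[284. 308.]
 [284. 260.]
 [419.  97.]
 [454. 285.]
 [ 99. 204.]]
```

View pics/w3.png

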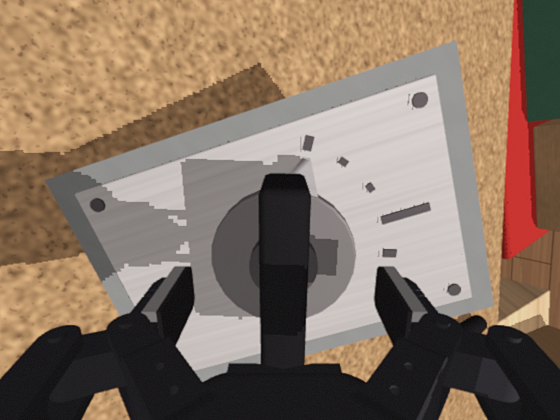

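The dial is centred between the jaws at column 284, and the screws at (420,100), (454,289) and (98,205) are within 4 px of prediction. Closing now.

Emit:
apply_moves(series=[{"dr": [0, 0, 0], "xyz": [0, 0, 0], "grip": 255}, {"dr": [0, 0, 0], "xyz": [0, 0, 0], "grip": 255}, {"dr": [0, 0, 0], "xyz": [0, 0, 0], "grip": 255}, {"dr": [0, 0, 0], "xyz": [0, 0, 0], "grip": 255}, {"dr": [0, 0, 0], "xyz": [0, 0, 0], "grip": 255}, {"dr": [0, 0, 0], "xyz": [0, 0, 0], "grip": 255}, {"dr": [0, 0, 0], "xyz": [0, 0, 0], "grip": 255}, {"dr": [0, 0, 0], "xyz": [0, 0, 0], "grip": 255}], force=80)

```text
time_s: 4.85
position: [0.4761, 0.2184, 0.1334]
ee_rot: [-2.964, -0.496, -0.071]
wrist_force: [-5.3, -1.5, 4.1]
width: 0.223
```

```bash
python3 - <<'E'
from h import *
T=mk(BG-.017*n,ang(1.255-np.pi/2),-n); plan(T,1)
o=manip.observe()
print(o["wrist_force"].round(1),o["wrist_torque"].round(2))
c=manip.camera("wrist")
cv2.imwrite("pics/w4.png",c["color"][:,:,::-1])
E
```

```text
rel rotvec [-0.0004 -0.0003  0.0004] xyz mm [0.2 0.  0.5]
1 rows dr [-0.0004 -0.0003  0.0004] xyz [0.17 0.03 0.49]

[-5.3 -1.5  4.1] [-0.23  0.54 -0.02]
```

View pics/w4.png

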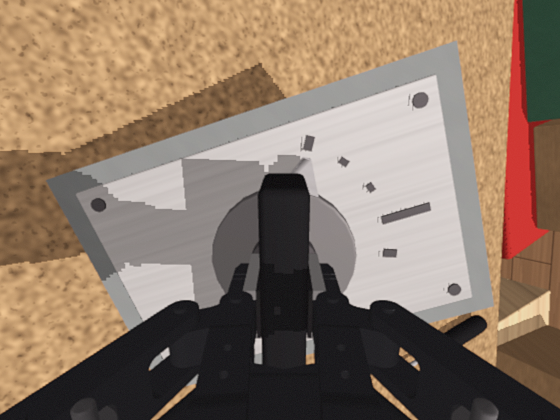

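Emit:
apply_moves(series=[{"dr": [0, 0, 0.08], "xyz": [0, 0, 0], "grip": 255}, {"dr": [0, 0, 0.08], "xyz": [0, 0, 0], "grip": 255}, {"dr": [0, 0, 0.08], "xyz": [0, 0, 0], "grip": 255}, {"dr": [0, 0, 0.08], "xyz": [0, 0, 0], "grip": 255}, {"dr": [0, 0, 0.08], "xyz": [0, 0, 0], "grip": 255}, {"dr": [0, 0, 0.08], "xyz": [0, 0, 0], "grip": 255}, {"dr": [0, 0, 0.08], "xyz": [0, 0, 0], "grip": 255}, {"dr": [0, 0, 0.08], "xyz": [0, 0, 0], "grip": 255}, {"dr": [0, 0, 0.08], "xyz": [0, 0, 0], "grip": 255}, {"dr": [0, 0, 0.08], "xyz": [0, 0, 0], "grip": 255}, {"dr": [0, 0, 0.08], "xyz": [0, 0, 0], "grip": 255}, {"dr": [0, 0, 0.08], "xyz": [0, 0, 0], "grip": 255}, {"dr": [0, 0, 0], "xyz": [0, 0, 0], "grip": 255}, {"dr": [0, 0, 0], "xyz": [0, 0, 0], "grip": 255}, {"dr": [0, 0, 0], "xyz": [0, 0, 0], "grip": 255}])

```text
time_s: 6.4
position: [0.4764, 0.2182, 0.1335]
ee_rot: [-2.636, -0.147, -1.024]
wrist_force: [-4.1, -2.5, 3.9]
width: 0.22
```

```bash
cat > look.py <<'E'
from h import *
import sys
T=mk(BG-.017*n,ang(1.255-np.pi/2),-n); plan(T,1)
o=manip.observe()
x=pose(o)[:3,0];print("bar ang",np.arctan2(x@v,x@u)+np.pi/2,"phi",1.05-np.arctan2(x@v,x@u)-np.pi/2)
print(o["time_s"],o["wrist_force"].round(1),o["wrist_torque"].round(2),"torque about n",o["wrist_torque"]@n, o["joint_positions"].round(2))
c=manip.camera("wrist")
cv2.imwrite(sys.argv[1],c["color"][:,:,::-1])
P=[C+.010*n+.056*ang(1.05-d) for d in (0,.35,.7,1.05,1.4)]
print("nose px at clicks",proj(c,P,o).round(0).tolist())
E
python3 look.py pics/w5.png
```

```text
rel rotvec [-5.000e-04 -8.000e-04 -9.592e-01] xyz mm [-0.2  0.   0.5]
1 rows dr [-5.000e-04 -8.000e-04 -9.592e-01] xyz [-0.21  0.04  0.51]

bar ang 0.29578328278643906 phi 0.754216717213561
6.4 [-4.1 -2.5  3.9] [-0.51  0.35 -0.21] torque about n 0.01291165643007509 [ 0.25 -0.06  2.15  0.03  0.53  1.21]
nose px at clicks [[211.0, 183.0], [241.0, 163.0], [278.0, 154.0], [315.0, 159.0], [348.0, 176.0]]
```

View pics/w5.png

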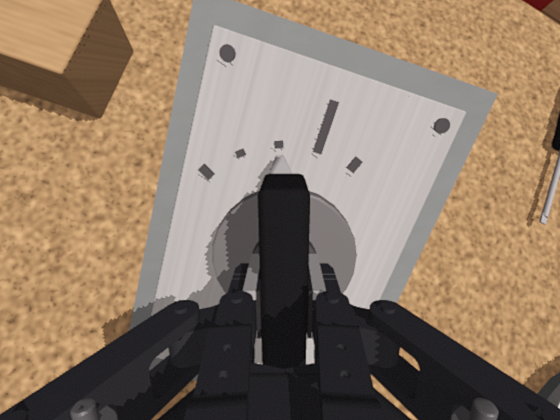

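Nose tip is at (279,155), which is the second click (0.7), as predicted. Continuing to the third.

Emit:
apply_moves(series=[{"dr": [0, 0, 0.08], "xyz": [0, 0, 0], "grip": 255}, {"dr": [0, 0, 0.08], "xyz": [0, 0, 0], "grip": 255}, {"dr": [0, 0, 0.08], "xyz": [0, 0, 0], "grip": 255}, {"dr": [0, 0, 0.05], "xyz": [0, 0, 0], "grip": 255}, {"dr": [0, 0, 0.05], "xyz": [0, 0, 0], "grip": 255}, {"dr": [0, 0, 0.04], "xyz": [0, 0, 0], "grip": 255}, {"dr": [0, 0, 0.03], "xyz": [0, 0, 0], "grip": 255}, {"dr": [0, 0, 0], "xyz": [0, 0, 0], "grip": 255}, {"dr": [0, 0, 0], "xyz": [0, 0, 0], "grip": 255}, {"dr": [0, 0, 0], "xyz": [0, 0, 0], "grip": 255}])

```text
time_s: 7.45
position: [0.4764, 0.218, 0.1334]
ee_rot: [-2.62, 0.057, -1.381]
wrist_force: [-5.0, -3.0, 5.1]
width: 0.221
```

```bash
python3 look.py pics/w6.png
```

```text
rel rotvec [-4.0000e-04 -9.0000e-04 -1.3692e+00] xyz mm [-0.3  0.1  0.5]
1 rows dr [-4.0000e-04 -9.0000e-04 -1.3692e+00] xyz [-0.33  0.07  0.48]

bar ang -0.11420749054427826 phi 1.1642074905442783
7.45 [-5.  -3.   5.1] [-0.6   0.34 -0.33] torque about n -0.04636677785947392 [ 0.25 -0.06  2.15  0.03  0.53  1.62]
nose px at clicks [[189.0, 217.0], [207.0, 188.0], [235.0, 166.0], [271.0, 155.0], [309.0, 157.0]]
```

View pics/w6.png

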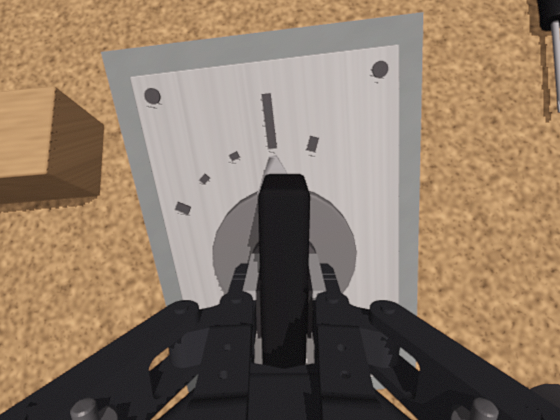

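Nose tip at (272,156) points at the long rib, so the dial is off. Releasing and backing away.

Emit:
apply_moves(series=[{"dr": [0, 0, 0], "xyz": [0, 0, 0], "grip": 0}, {"dr": [0, 0, 0], "xyz": [0, 0, 0], "grip": 0}, {"dr": [0, 0, 0], "xyz": [0, 0, 0], "grip": 0}, {"dr": [0, 0, 0], "xyz": [0, 0, 0], "grip": 0}, {"dr": [0, 0, 0], "xyz": [0, 0, 0], "grip": 0}, {"dr": [0, 0, 0], "xyz": [0, 0, -10], "grip": 0}, {"dr": [0, 0, 0], "xyz": [0, 0, -20], "grip": 0}, {"dr": [0, 0, 0], "xyz": [0, 0, -25], "grip": 0}, {"dr": [0, 0, 0], "xyz": [0, 0, -25], "grip": 0}, {"dr": [0, 0, 0], "xyz": [0, 0, -20], "grip": 0}, {"dr": [0, 0, 0], "xyz": [0, 0, -20], "grip": 0}, {"dr": [0, 0, 0], "xyz": [0, 0, 0], "grip": 0}])

```text
time_s: 8.7
position: [0.42, 0.2017, 0.2411]
ee_rot: [-2.612, 0.058, -1.38]
wrist_force: [0.4, -0.8, 1.3]
width: 0.996
```

```bash
cat >> h.py <<'E'
H=np.array([.4817,-.1795]);ys=-.274
def post(a,z,r=.095):
    t=a+3*np.pi/4+ys; return np.r_[H+r*np.array([np.cos(t),np.sin(t)]),z]
def ptool(a,z,r=.095,off=0):  # tool pose: x = tangent anticlockwise
    t=a+3*np.pi/4+ys; return mk(post(a,z,r),[-np.sin(t+off),np.cos(t+off),0],[0,0,-1])
E
python3 look.py pics/w7.png; python3 - <<'E'
from h import *
T=ptool(0,.21);print(T[:3,3]);plan(T,14)
E
```

```text
rel rotvec [-0.008  -0.0051 -1.3694] xyz mm [  0.6   4.1 123.1]
1 rows dr [-0.008  -0.0051 -1.3694] xyz [  0.55   4.08 123.09]

bar ang -0.11441683485314358 phi 1.1644168348531436
8.7 [ 0.4 -0.8  1.3] [-0.12  0.2  -0.05] torque about n -0.015408734631724232 [ 0.25 -0.4   2.16  0.03  0.84  1.63]
nose px at clicks [[229.0, 179.0], [240.0, 161.0], [257.0, 148.0], [277.0, 142.0], [299.0, 143.0]]
[ 0.43520728 -0.0966542   0.21      ]
rel rotvec [-0.4197  0.3768  1.2033] xyz mm [296.9  41.6 -10.1]
14 rows dr [-0.03    0.0269  0.086 ] xyz [20.69 -9.44  2.99]
   [0.463 0.121 0.239]   [0.476 0.031 0.23 ]   [ 0.457 -0.057  0.217]
```

View pics/w7.png

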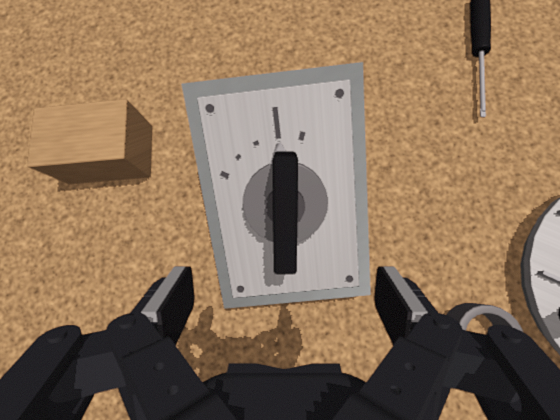

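The dial stayed at the rib: bar and nose are near (283,150), and the rib is at (277,122). Next, the carousel post.

Emit:
apply_moves(series=[{"dr": [-0.03, 0.027, 0.086], "xyz": [20.7, -9.4, 3], "grip": 0}, {"dr": [-0.03, 0.027, 0.086], "xyz": [20.7, -9.4, 3], "grip": 0}, {"dr": [-0.03, 0.027, 0.086], "xyz": [20.7, -9.4, 3], "grip": 0}, {"dr": [-0.03, 0.027, 0.086], "xyz": [20.7, -9.4, 3], "grip": 0}, {"dr": [-0.03, 0.027, 0.086], "xyz": [20.7, -9.4, 3], "grip": 0}, {"dr": [-0.03, 0.027, 0.086], "xyz": [20.7, -9.4, 3], "grip": 0}, {"dr": [-0.03, 0.027, 0.086], "xyz": [20.7, -9.4, 3], "grip": 0}, {"dr": [-0.03, 0.027, 0.086], "xyz": [20.7, -9.4, 3], "grip": 0}, {"dr": [-0.03, 0.027, 0.086], "xyz": [20.7, -9.4, 3], "grip": 0}, {"dr": [-0.03, 0.027, 0.086], "xyz": [20.7, -9.4, 3], "grip": 0}, {"dr": [-0.03, 0.027, 0.086], "xyz": [20.7, -9.4, 3], "grip": 0}, {"dr": [-0.03, 0.027, 0.086], "xyz": [20.7, -9.4, 3], "grip": 0}, {"dr": [-0.03, 0.027, 0.086], "xyz": [20.7, -9.4, 3], "grip": 0}, {"dr": [-0.03, 0.027, 0.086], "xyz": [20.7, -9.4, 3], "grip": 0}, {"dr": [0, 0, 0], "xyz": [0, 0, 0], "grip": 0}, {"dr": [0, 0, 0], "xyz": [0, 0, 0], "grip": 0}, {"dr": [0, 0, 0], "xyz": [0, 0, 0], "grip": 0}])

```text
time_s: 10.45
position: [0.4338, -0.0961, 0.2074]
ee_rot: [3.14, -0.005, -2.63]
wrist_force: [0.3, 0.5, -0.4]
width: 0.998
```

```bash
cat > lookc.py <<'E'
from h import *
import sys
o=manip.observe();c=manip.camera("wrist");np.save("oc.npy",np.r_[o["position"],o["ee_rot"]])
print(o["time_s"],o["joint_positions"].round(2),o["wrist_force"].round(1),o["wrist_torque"].round(2))
cv2.imwrite(sys.argv[1],c["color"][:,:,::-1])
print("post top",proj(c,[post(0,.126),np.r_[H,.036]],o).round(0).tolist())
E
python3 lookc.py pics/w8.png; python3 - <<'E'
from h import *
plan(ptool(0,.094),6)
E
```

```text
10.45 [-0.41 -0.05  1.87 -0.    1.33  2.22] [ 0.3  0.5 -0.4] [0.02 0.01 0.02]
post top [[282.0, 216.0], [282.0, 90.0]]
rel rotvec [ 0.0015 -0.0053  0.0007] xyz mm [ -1.5  -1.4 113.6]
6 rows dr [ 0.0002 -0.0009  0.0001] xyz [-0.2  -0.23 18.93]
   [ 0.435 -0.096  0.132]
```

View pics/w8.png

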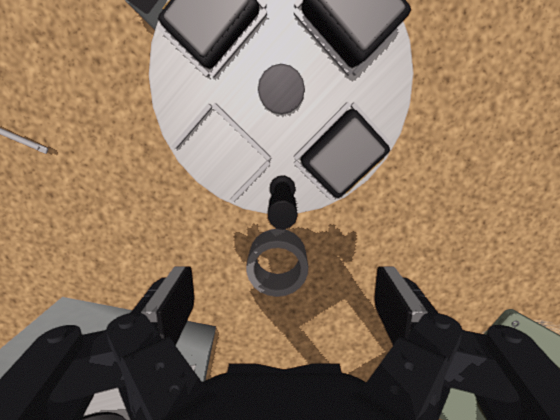

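Post top at (283,215) against a predicted (282,216), hub at (282,90) as predicted. Descending and gripping.

Emit:
apply_moves(series=[{"dr": [0, -0.001, 0], "xyz": [-0.3, -0.3, 20], "grip": 0}, {"dr": [0, -0.001, 0], "xyz": [-0.3, -0.3, 20], "grip": 0}, {"dr": [0, -0.001, 0], "xyz": [-0.3, -0.3, 20], "grip": 0}, {"dr": [0, 0, 0], "xyz": [-0.3, -0.2, 20], "grip": 0}, {"dr": [0, 0, 0], "xyz": [0, 0, 18], "grip": 0}, {"dr": [0, 0, 0], "xyz": [0, 0, 12], "grip": 0}, {"dr": [0, 0, 0], "xyz": [0, 0, 2], "grip": 0}, {"dr": [0, 0, 0], "xyz": [0, 0, 0], "grip": 0}, {"dr": [0, 0, 0], "xyz": [0, 0, 0], "grip": 0}])

```text
time_s: 11.4
position: [0.4359, -0.0975, 0.0969]
ee_rot: [-3.141, -0.001, -2.631]
wrist_force: [0.8, 0.1, -0.7]
width: 1.0
```

```bash
python3 lookc.py pics/w9.png; python3 - <<'E'
from h import *
plan(ptool(0,.094),1)
E
```

```text
11.4 [-0.41  0.1   1.97 -0.    1.07  2.22] [ 0.8  0.1 -0.7] [ 0.03 -0.03  0.08]
post top [[284.0, 304.0], [284.0, 82.0]]
rel rotvec [-0.0008 -0.001  -0.0008] xyz mm [0.2 1.2 3. ]
1 rows dr [-0.0008 -0.001  -0.0008] xyz [0.19 1.17 2.97]
```

View pics/w9.png

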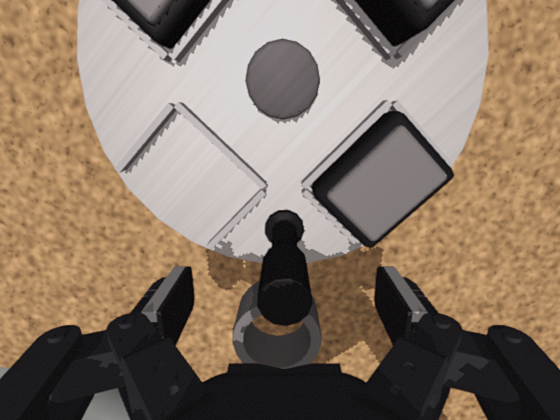

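Emit:
apply_moves(series=[{"dr": [0, 0, 0], "xyz": [0, 1, 1], "grip": 255}, {"dr": [0, 0, 0], "xyz": [0, 0, 0], "grip": 255}, {"dr": [0, 0, 0], "xyz": [0, 0, 0], "grip": 255}, {"dr": [0, 0, 0], "xyz": [0, 0, 0], "grip": 255}, {"dr": [0, 0, 0], "xyz": [0, 0, 0], "grip": 255}, {"dr": [0, 0, 0], "xyz": [0, 0, 0], "grip": 255}, {"dr": [0, 0, 0], "xyz": [0, 0, 0], "grip": 255}, {"dr": [0, 0, 0], "xyz": [0, 0, 0], "grip": 255}], force=60)

```text
time_s: 12.25
position: [0.4349, -0.0963, 0.0953]
ee_rot: [3.141, -0.002, -2.631]
wrist_force: [-1.6, 3.3, 5.1]
width: 0.261
```

```bash
python3 lookc.py pics/w10.png; python3 - <<'E'
from h import *
plan(ptool(0,.094),1)
plan(ptool(1.571,.095),20)
plan(ptool(1.571,.095),20,ptool(0,.095))
E
```

```text
12.25 [-0.41  0.1   1.97 -0.    1.07  2.22] [-1.6  3.3  5.1] [ 0.45 -0.12  0.02]
post top [[284.0, 303.0], [283.0, 79.0]]
rel rotvec [ 0.0009 -0.0017 -0.001 ] xyz mm [-0.2 -0.5  1.3]
1 rows dr [ 0.0009 -0.0017 -0.001 ] xyz [-0.15 -0.48  1.29]

rel rotvec [ 2.000e-03 -7.000e-04 -1.572e+00] xyz mm [ 94.8 -95.6   0.4]
20 rows dr [ 0.0001 -0.     -0.0786] xyz [ 7.47 -0.32  0.02]
   [ 0.412 -0.115  0.095]   [ 0.395 -0.14   0.095]   [ 0.387 -0.168  0.095]   [ 0.388 -0.198  0.095]   [ 0.399 -0.226  0.095]
rel rotvec [-0.    -0.    -1.571] xyz mm [ 95. -95.   0.]
20 rows dr [ 0.      0.     -0.0786] xyz [ 7.45 -0.29  0.  ]
   [ 0.412 -0.115  0.095]   [ 0.395 -0.14   0.095]   [ 0.387 -0.168  0.095]   [ 0.389 -0.198  0.095]   [ 0.399 -0.226  0.095]
```

Emit:
apply_moves(series=[{"dr": [0, 0, -0.0786], "xyz": [7.45, -0.3, 0], "grip": 255}, {"dr": [0, 0, -0.0786], "xyz": [7.45, -0.3, 0], "grip": 255}, {"dr": [0, 0, -0.0786], "xyz": [7.45, -0.3, 0], "grip": 255}, {"dr": [0, 0, -0.0786], "xyz": [7.45, -0.3, 0], "grip": 255}, {"dr": [0, 0, -0.0786], "xyz": [7.45, -0.3, 0], "grip": 255}, {"dr": [0, 0, -0.0786], "xyz": [7.45, -0.3, 0], "grip": 255}, {"dr": [0, 0, -0.0786], "xyz": [7.45, -0.3, 0], "grip": 255}, {"dr": [0, 0, -0.0786], "xyz": [7.45, -0.3, 0], "grip": 255}])

```text
time_s: 13.1
position: [0.3954, -0.1397, 0.0953]
ee_rot: [3.141, -0.0, -2.001]
wrist_force: [2.1, 2.8, 2.7]
width: 0.264
```

```bash
python3 lookc.py pics/w11.png; python3 - <<'E'
from h import *
plan(ptool(8*.0786,.095),1)
plan(ptool(1.571,.095),12)
E
```

```text
13.1 [-0.55  0.04  2.04 -0.    1.06  1.45] [2.1 2.8 2.7] [ 0.27 -0.37 -0.3 ]
post top [[144.0, 265.0], [284.0, 80.0]]
rel rotvec [ 0.0007 -0.0022  0.0032] xyz mm [-1.1 -0.1  0.3]
1 rows dr [ 0.0007 -0.0022  0.0032] xyz [-1.14 -0.06  0.31]

rel rotvec [ 0.0017 -0.0017 -0.939 ] xyz mm [ 75.8 -39.    0.5]
12 rows dr [ 0.0001 -0.0001 -0.0783] xyz [ 7.36 -0.33  0.03]
   [ 0.387 -0.169  0.095]   [ 0.389 -0.199  0.095]   [ 0.399 -0.226  0.095]
```

View pics/w11.png

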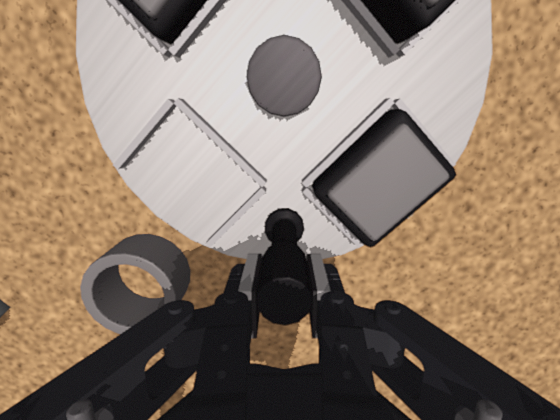

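The carousel turns with the gripper: the hub stays at (284,78), and the tape is where it was. Finishing the quarter turn.

Emit:
apply_moves(series=[{"dr": [0, 0, -0.0783], "xyz": [7.4, -0.3, 0], "grip": 255}, {"dr": [0, 0, -0.0783], "xyz": [7.4, -0.3, 0], "grip": 255}, {"dr": [0, 0, -0.0783], "xyz": [7.4, -0.3, 0], "grip": 255}, {"dr": [0, 0, -0.0783], "xyz": [7.4, -0.3, 0], "grip": 255}, {"dr": [0, 0, -0.0783], "xyz": [7.4, -0.3, 0], "grip": 255}, {"dr": [0, 0, -0.0783], "xyz": [7.4, -0.3, 0], "grip": 255}, {"dr": [0, 0, -0.0783], "xyz": [7.4, -0.3, 0], "grip": 255}, {"dr": [0, 0, -0.0783], "xyz": [7.4, -0.3, 0], "grip": 255}, {"dr": [0, 0, -0.0783], "xyz": [7.4, -0.3, 0], "grip": 255}, {"dr": [0, 0, -0.0783], "xyz": [7.4, -0.3, 0], "grip": 255}, {"dr": [0, 0, -0.0783], "xyz": [7.4, -0.3, 0], "grip": 255}, {"dr": [0, 0, -0.0783], "xyz": [7.4, -0.3, 0], "grip": 255}, {"dr": [0, 0, 0], "xyz": [0, 0, 0], "grip": 255}, {"dr": [0, 0, 0], "xyz": [0, 0, 0], "grip": 255}, {"dr": [0, 0, 0], "xyz": [0, 0, 0], "grip": 255}, {"dr": [0, 0, 0], "xyz": [0, 0, 0], "grip": 255}])

```text
time_s: 14.75
position: [0.3985, -0.2261, 0.0953]
ee_rot: [3.139, -0.002, -1.065]
wrist_force: [1.9, -5.1, -0.3]
width: 0.26
```

```bash
python3 lookc.py pics/w12.png; python3 - <<'E'
from h import *
plan(ptool(1.571,.095),1)
E
```

```text
14.75 [-0.7   0.13  1.95 -0.    1.07  0.36] [ 1.9 -5.1 -0.3] [-0.67 -0.32 -0.5 ]
post top [[-9.0, 53.0], [283.0, 79.0]]
rel rotvec [ 0.0024 -0.0019 -0.0055] xyz mm [ 0.1 -0.3  0.3]
1 rows dr [ 0.0024 -0.0019 -0.0055] xyz [ 0.08 -0.32  0.35]
```

View pics/w12.png

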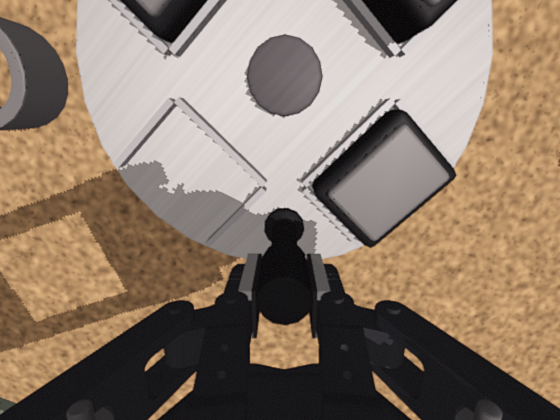

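Post carried to the 1.57 position. Releasing, rising, then verifying with the top camera.

Emit:
apply_moves(series=[{"dr": [0, 0, 0], "xyz": [0, 0, 0], "grip": 0}, {"dr": [0, 0, 0], "xyz": [0, 0, 0], "grip": 0}, {"dr": [0, 0, 0], "xyz": [0, 0, 0], "grip": 0}, {"dr": [0, 0, 0], "xyz": [0, 0, 0], "grip": 0}, {"dr": [0, 0, 0], "xyz": [0, 0, 0], "grip": 0}, {"dr": [0, 0, 0], "xyz": [0, 0, -10], "grip": 0}, {"dr": [0, 0, 0], "xyz": [0, 0, -30], "grip": 0}, {"dr": [0, 0, 0], "xyz": [0, 0, -30], "grip": 0}, {"dr": [0, 0, 0], "xyz": [0, 0, -30], "grip": 0}, {"dr": [0, 0, 0], "xyz": [0, 0, -30], "grip": 0}, {"dr": [0, 0, 0], "xyz": [0, 0, -25], "grip": 0}, {"dr": [0, 0, 0], "xyz": [0, 0, 0], "grip": 0}])

```text
time_s: 16.0
position: [0.4008, -0.2269, 0.2553]
ee_rot: [-3.14, -0.008, -1.063]
wrist_force: [0.9, -0.2, 0.5]
width: 0.995
```

```bash
python3 lookc.py pics/w13.png; python3 - <<'E'
from h import *
o=manip.observe();w=manip.camera("wrist")
print("post pred at 1.571",proj(w,[post(1.571,.126),np.r_[H,.036]],o).round(0).tolist())
c=manip.camera("top");cv2.imwrite("pics/top1.png",c["color"][:,:,::-1])
# box return: look pose, bar angle now -0.114
T=mk(BG+.12*n,ang(-.114-np.pi/2),-n); plan(T,20)
E
```

```text
16.0 [-0.7  -0.07  1.78 -0.    1.42  0.36] [ 0.9 -0.2  0.5] [-0.04 -0.03  0.02]
post top [[164.0, 91.0], [280.0, 96.0]]
post pred at 1.571 [[283.0, 202.0], [283.0, 95.0]]
rel rotvec [0.5283 0.0291 0.3248] xyz mm [-363.9 -217.2   -2. ]
20 rows dr [0.0264 0.0015 0.0162] xyz [-19.75  -7.79   2.15]
   [ 0.389 -0.14   0.242]   [ 0.386 -0.055  0.238]   [0.389 0.03  0.238]   [0.398 0.115 0.242]   [0.411 0.199 0.252]
```

View pics/w13.png

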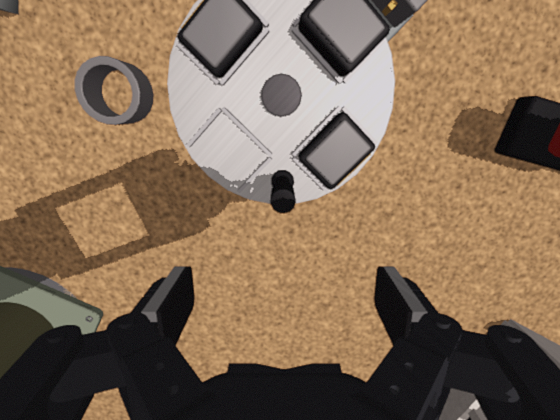

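View pics/top1.png

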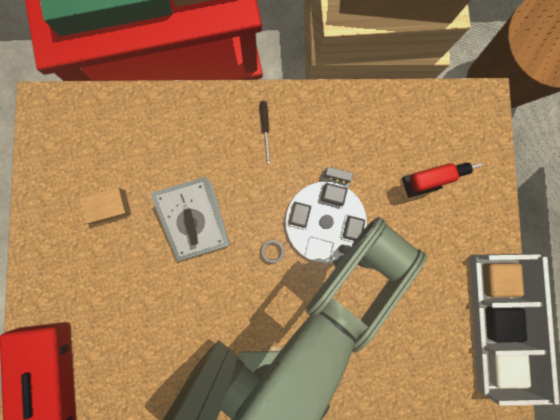

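Post at (284,198) against a predicted (283,202), with the tall pack at the block at (345,30): the carousel is home. Returning to the switch.

Emit:
apply_moves(series=[{"dr": [0.0264, 0.0015, 0.0162], "xyz": [-19.75, -7.8, 2.15], "grip": 0}, {"dr": [0.0264, 0.0015, 0.0162], "xyz": [-19.75, -7.8, 2.15], "grip": 0}, {"dr": [0.0264, 0.0015, 0.0162], "xyz": [-19.75, -7.8, 2.15], "grip": 0}, {"dr": [0.0264, 0.0015, 0.0162], "xyz": [-19.75, -7.8, 2.15], "grip": 0}, {"dr": [0.0264, 0.0015, 0.0162], "xyz": [-19.75, -7.8, 2.15], "grip": 0}, {"dr": [0.0264, 0.0015, 0.0162], "xyz": [-19.75, -7.8, 2.15], "grip": 0}, {"dr": [0.0264, 0.0015, 0.0162], "xyz": [-19.75, -7.8, 2.15], "grip": 0}, {"dr": [0.0264, 0.0015, 0.0162], "xyz": [-19.75, -7.8, 2.15], "grip": 0}, {"dr": [0.0264, 0.0015, 0.0162], "xyz": [-19.75, -7.8, 2.15], "grip": 0}, {"dr": [0.0264, 0.0015, 0.0162], "xyz": [-19.75, -7.8, 2.15], "grip": 0}, {"dr": [0.0264, 0.0015, 0.0162], "xyz": [-19.75, -7.8, 2.15], "grip": 0}, {"dr": [0.0264, 0.0015, 0.0162], "xyz": [-19.75, -7.8, 2.15], "grip": 0}, {"dr": [0.0264, 0.0015, 0.0162], "xyz": [-19.75, -7.8, 2.15], "grip": 0}, {"dr": [0.0264, 0.0015, 0.0162], "xyz": [-19.75, -7.8, 2.15], "grip": 0}, {"dr": [0.0264, 0.0015, 0.0162], "xyz": [-19.75, -7.8, 2.15], "grip": 0}, {"dr": [0.0264, 0.0015, 0.0162], "xyz": [-19.75, -7.8, 2.15], "grip": 0}, {"dr": [0.0264, 0.0015, 0.0162], "xyz": [-19.75, -7.8, 2.15], "grip": 0}, {"dr": [0.0264, 0.0015, 0.0162], "xyz": [-19.75, -7.8, 2.15], "grip": 0}, {"dr": [0.0264, 0.0015, 0.0162], "xyz": [-19.75, -7.8, 2.15], "grip": 0}, {"dr": [0.0264, 0.0015, 0.0162], "xyz": [-19.75, -7.8, 2.15], "grip": 0}])

```text
time_s: 18.15
position: [0.4099, 0.1992, 0.2494]
ee_rot: [-2.623, 0.055, -1.381]
wrist_force: [0.1, -0.6, -0.7]
width: 0.998
```

Emit:
apply_moves(series=[{"dr": [0, 0, 0], "xyz": [0, 0, 0], "grip": 0}, {"dr": [0, 0, 0], "xyz": [0, 0, 0], "grip": 0}, {"dr": [0, 0, 0], "xyz": [0, 0, 0], "grip": 0}, {"dr": [0, 0, 0], "xyz": [0, 0, 0], "grip": 0}])

```text
time_s: 18.55
position: [0.4112, 0.1977, 0.2512]
ee_rot: [-2.621, 0.055, -1.382]
wrist_force: [-0.1, -1.0, -0.2]
width: 0.998
```

```bash
python3 look.py pics/w14.png; python3 - <<'E'
from h import *
T=mk(BG-.017*n,ang(-.114-np.pi/2),-n); plan(T,7)
E
```

```text
rel rotvec [ 0.002  -0.0016 -1.3687] xyz mm [ -1.5  -0.2 136.6]
1 rows dr [ 0.002  -0.0016 -1.3687] xyz [ -1.55  -0.15 136.59]

bar ang -0.11366745731064043 phi 1.1636674573106403
18.55 [-0.1 -1.  -0.2] [-0.06  0.25  0.02] torque about n 0.01261599924313745 [ 0.24 -0.43  2.16  0.03  0.89  1.63]
nose px at clicks [[229.0, 171.0], [239.0, 154.0], [255.0, 142.0], [275.0, 136.0], [296.0, 137.0]]
rel rotvec [ 0.     -0.0023  0.0002] xyz mm [ -1.5   0.2 136.7]
7 rows dr [ 0.     -0.0003  0.    ] xyz [-0.2   0.02 19.53]
   [0.449 0.21  0.184]
```

View pics/w14.png

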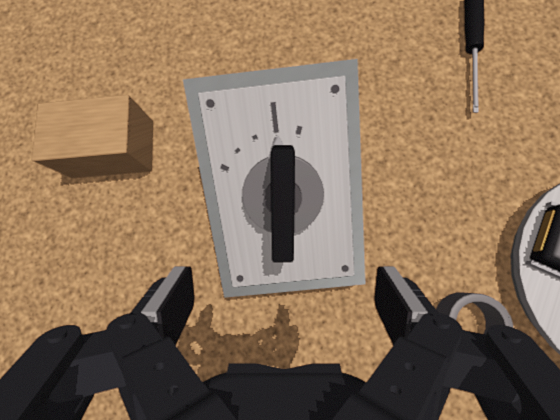

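The bar, at column 283, lies square between the jaws, and the nose is still at the rib (278,138). Descending and gripping.

Emit:
apply_moves(series=[{"dr": [0, -0.001, 0], "xyz": [-0.5, 0, 20], "grip": 0}, {"dr": [0, -0.001, 0], "xyz": [-0.5, 0, 22], "grip": 0}, {"dr": [0, 0, 0], "xyz": [-0.5, 0, 22], "grip": 0}, {"dr": [0, 0, 0], "xyz": [0, 0, 22], "grip": 0}, {"dr": [0, 0, 0], "xyz": [0, 0, 20], "grip": 0}, {"dr": [0, 0, 0], "xyz": [0, 0, 18], "grip": 0}, {"dr": [0, 0, 0], "xyz": [0, 0, 10], "grip": 0}, {"dr": [0, 0, 0], "xyz": [0, 0, 2], "grip": 0}, {"dr": [0, 0, 0], "xyz": [0, 0, 0], "grip": 0}, {"dr": [0, 0, 0], "xyz": [0, 0, 0], "grip": 0}, {"dr": [0, 0, 0], "xyz": [0, 0, 0], "grip": 0}])

```text
time_s: 19.7
position: [0.4766, 0.2196, 0.1351]
ee_rot: [-2.618, 0.057, -1.379]
wrist_force: [0.2, -0.9, 1.2]
width: 0.997
```

```bash
python3 - <<'E'
from h import *
T=mk(BG-.017*n,ang(-.114-np.pi/2),-n); plan(T,1)
E
```

```text
rel rotvec [-0.0024  0.0008  0.0016] xyz mm [1.3 1.3 1.6]
1 rows dr [-0.0024  0.0008  0.0016] xyz [1.32 1.31 1.62]
```

Emit:
apply_moves(series=[{"dr": [-0.001, 0, 0], "xyz": [1, 0.8, 1], "grip": 0}, {"dr": [0, 0, 0], "xyz": [0, 0, 0], "grip": 0}, {"dr": [0, 0, 0], "xyz": [0, 0, 0], "grip": 255}, {"dr": [0, 0, 0], "xyz": [0, 0, 0], "grip": 255}, {"dr": [0, 0, 0], "xyz": [0, 0, 0], "grip": 255}, {"dr": [0, 0, 0], "xyz": [0, 0, 0], "grip": 255}, {"dr": [0, 0, 0], "xyz": [0, 0, 0], "grip": 255}, {"dr": [0, 0, 0], "xyz": [0, 0, 0], "grip": 255}, {"dr": [0, 0, 0], "xyz": [0, 0, 0], "grip": 255}, {"dr": [0, 0, 0], "xyz": [0, 0, 0], "grip": 255}], force=80)

```text
time_s: 20.7
position: [0.4762, 0.2182, 0.1329]
ee_rot: [-2.621, 0.056, -1.379]
wrist_force: [-3.7, -4.2, 4.7]
width: 0.225
```

Emit:
apply_moves(series=[{"dr": [0, 0, -0.08], "xyz": [0, 0, 0], "grip": 255}, {"dr": [0, 0, -0.08], "xyz": [0, 0, 0], "grip": 255}, {"dr": [0, 0, -0.08], "xyz": [0, 0, 0], "grip": 255}, {"dr": [0, 0, -0.08], "xyz": [0, 0, 0], "grip": 255}, {"dr": [0, 0, -0.08], "xyz": [0, 0, 0], "grip": 255}, {"dr": [0, 0, -0.08], "xyz": [0, 0, 0], "grip": 255}, {"dr": [0, 0, -0.08], "xyz": [0, 0, 0], "grip": 255}, {"dr": [0, 0, -0.08], "xyz": [0, 0, 0], "grip": 255}, {"dr": [0, 0, -0.08], "xyz": [0, 0, 0], "grip": 255}, {"dr": [0, 0, -0.08], "xyz": [0, 0, 0], "grip": 255}, {"dr": [0, 0, -0.08], "xyz": [0, 0, 0], "grip": 255}, {"dr": [0, 0, -0.08], "xyz": [0, 0, 0], "grip": 255}, {"dr": [0, 0, 0], "xyz": [0, 0, 0], "grip": 255}, {"dr": [0, 0, 0], "xyz": [0, 0, 0], "grip": 255}])

```text
time_s: 22.1
position: [0.4761, 0.2181, 0.1328]
ee_rot: [-2.778, -0.384, -0.505]
wrist_force: [-3.2, -5.4, 4.9]
width: 0.225
```

```bash
python3 look.py pics/w15.png
```

```text
rel rotvec [ 0.0006  0.0007 -0.4069] xyz mm [ 0.2 -0.5  0.1]
1 rows dr [ 0.0006  0.0007 -0.4069] xyz [ 0.23 -0.47  0.06]

bar ang 0.8480566410614766 phi 0.20194335893852333
22.1 [-3.2 -5.4  4.9] [-0.75  0.37 -0.29] torque about n 0.056026914030294354 [ 0.25 -0.06  2.15  0.04  0.53  0.66]
nose px at clicks [[263.0, 156.0], [301.0, 155.0], [336.0, 166.0], [364.0, 189.0], [380.0, 219.0]]
```

View pics/w15.png

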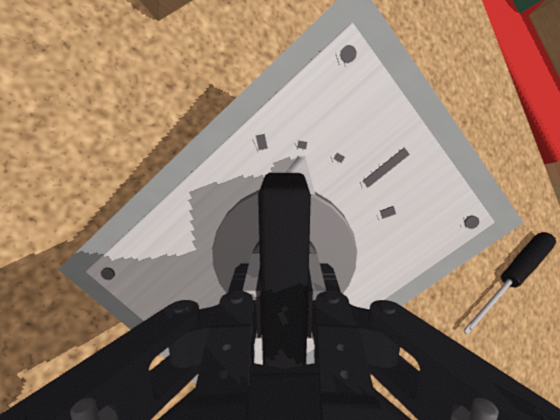

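The nose is at (301,157), the 0.35 click. One more click to go.

Emit:
apply_moves(series=[{"dr": [0, 0, -0.08], "xyz": [0, 0, 0], "grip": 255}, {"dr": [0, 0, -0.08], "xyz": [0, 0, 0], "grip": 255}, {"dr": [0, 0, -0.08], "xyz": [0, 0, 0], "grip": 255}, {"dr": [0, 0, -0.05], "xyz": [0, 0, 0], "grip": 255}, {"dr": [0, 0, -0.05], "xyz": [0, 0, 0], "grip": 255}, {"dr": [0, 0, -0.03], "xyz": [0, 0, 0], "grip": 255}, {"dr": [0, 0, 0], "xyz": [0, 0, 0], "grip": 255}, {"dr": [0, 0, 0], "xyz": [0, 0, 0], "grip": 255}, {"dr": [0, 0, 0], "xyz": [0, 0, 0], "grip": 255}])

```text
time_s: 23.05
position: [0.4762, 0.218, 0.1328]
ee_rot: [-2.945, -0.488, -0.113]
wrist_force: [-3.7, -4.8, 4.3]
width: 0.219
```

```bash
python3 look.py pics/w16.png
```

```text
rel rotvec [ 0.0006  0.0008 -0.0369] xyz mm [ 0.4 -0.4  0. ]
1 rows dr [ 0.0006  0.0008 -0.0369] xyz [ 0.37 -0.42  0.05]

bar ang 1.2181029067667268 phi -0.1681029067667268
23.05 [-3.7 -4.8  4.3] [-0.82  0.4  -0.33] torque about n 0.055844064255278575 [ 0.25 -0.06  2.15  0.03  0.53  0.29]
nose px at clicks [[303.0, 155.0], [338.0, 168.0], [365.0, 191.0], [381.0, 221.0], [384.0, 253.0]]
```

View pics/w16.png

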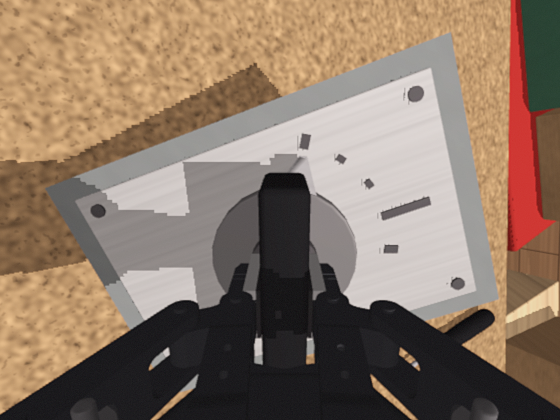

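The nose is at (303,157), pointing at the charge mark. Releasing and backing off.

Emit:
apply_moves(series=[{"dr": [0, 0, 0], "xyz": [0, 0, 0], "grip": 0}, {"dr": [0, 0, 0], "xyz": [0, 0, 0], "grip": 0}, {"dr": [0, 0, 0], "xyz": [0, 0, 0], "grip": 0}, {"dr": [0, 0, 0], "xyz": [0, 0, 0], "grip": 0}, {"dr": [0, 0, 0], "xyz": [0, 0, 0], "grip": 0}, {"dr": [0, 0, 0], "xyz": [0, 0, -10], "grip": 0}, {"dr": [0, 0, 0], "xyz": [0, 0, -20], "grip": 0}, {"dr": [0, 0, 0], "xyz": [0, 0, -25], "grip": 0}, {"dr": [0, 0, 0], "xyz": [0, 0, -25], "grip": 0}, {"dr": [0, 0, 0], "xyz": [0, 0, -25], "grip": 0}, {"dr": [0, 0, 0], "xyz": [0, 0, -20], "grip": 0}, {"dr": [0, 0, 0], "xyz": [0, 0, -15], "grip": 0}, {"dr": [0, 0, 0], "xyz": [0, 0, 0], "grip": 0}, {"dr": [0, 0, 0], "xyz": [0, 0, 0], "grip": 0}, {"dr": [0, 0, 0], "xyz": [0, 0, 0], "grip": 0}])

```text
time_s: 24.6
position: [0.4087, 0.1984, 0.2529]
ee_rot: [-2.945, -0.486, -0.113]
wrist_force: [-0.3, 0.7, -0.3]
width: 1.002
```

```bash
python3 look.py pics/w17.png; python3 - <<'E'
from h import *
c=manip.camera("top");cv2.imwrite("pics/top2.png",c["color"][:,:,::-1])
a=cv2.imread("pics/top2.png");b=cv2.imread("pics/top0.png")
q=cv2.resize(a[100:275,80:375],None,fx=2.6,fy=2.6,interpolation=cv2.INTER_CUBIC);cv2.imwrite("pics/top2z.png",q)
B=lambda p:np.array(p)
print("tall pred at 1.571",proj(c,[np.r_[H+.0845*np.array([np.cos(ys),np.sin(ys)]),.083],post(1.571,.126)]))
for nm,(x0,y0,x1,y1) in dict(tape=(255,236,290,270),driver=(255,95,275,168),carton=(80,180,132,228),drill=(395,155,490,200)).items():
    print(nm,cv2.absdiff(a[y0:y1,x0:x1],b[y0:y1,x0:x1]).mean())
E
```

```text
rel rotvec [ 0.      0.0024 -0.0376] xyz mm [  1.6  -0.3 139.2]
1 rows dr [ 0.      0.0024 -0.0376] xyz [  1.61  -0.28 139.19]

bar ang 1.2174330067923416 phi -0.16743300679234152
24.6 [-0.3  0.7 -0.3] [-0.    0.26  0.02] torque about n -0.014801331241296196 [ 0.25 -0.44  2.16  0.03  0.9   0.3 ]
nose px at clicks [[296.0, 136.0], [315.0, 143.0], [330.0, 156.0], [340.0, 174.0], [342.0, 193.0]]
tall pred at 1.571 [[334.99113237 193.26366282]
 [347.2915831  248.76430853]]
tape 2.704761904761905
driver 2.4146118721461187
carton 2.4767628205128207
drill 2.1525925925925926
```

View pics/w17.png

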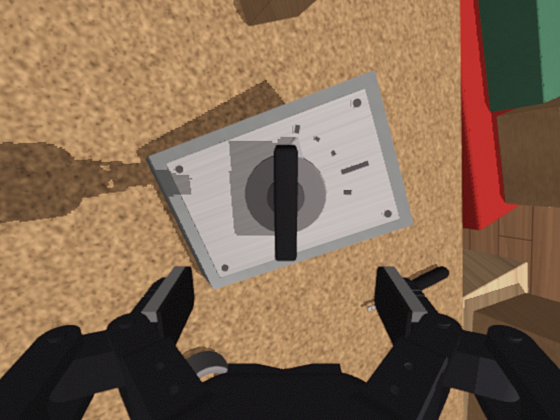

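View pics/top2z.png

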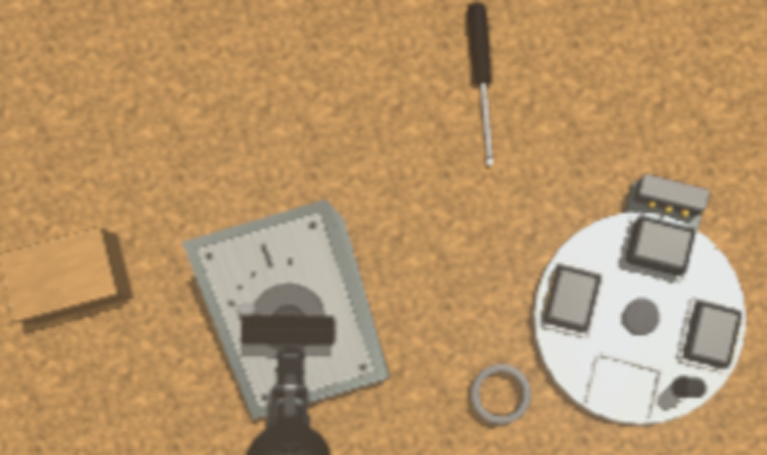

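The nose is at about (295,138), where charge is predicted at (296,136). The tall pack is at the contacts and the bystanders are unchanged, so I'm handing in.

```bash
python3 -c "
from workcell import manip
print(manip.close_job())"
```

```text
the job is handed in; nothing more can be done
None
```

I did all three steps in order and handed the job in at about 25 s of the 67 s allowed. The hand-in reports no verdict, so the results below come from my own last pictures.

- **Switch to off:** I gripped the bar and turned the dial three clicks. The nose pointed at the long rib and was still there, by camera, when I came back after turning the carousel.
- **Carousel:** I gripped the post and carried it a quarter turn anticlockwise with the dial at off. After release, the post was within about 4 px of its predicted place. In the top view the tall pack is in front of the contact block.
- **Switch back to charge:** I turned it back three clicks and let go. The nose is within 1–2 px of the charge position, and the gripper is open and about 120 mm clear of the bar.
- **Bystanders:** The tape, screwdriver, carton and drill look the same as at the start in the top view.

No final check failed. The only disagreement came earlier: on the first approach to the bar the arm lagged its commands by up to 7 mm, and I corrected that before closing the jaws.

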